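# Fill the empty pockets of the capacitor rack

## Task

Find the two empty pockets in the grey capacitor rack and put the two spare cans, the ones the same size as those already in the rack, into them, one in each. Stand each spare upright on the pocket's floor with its terminal stud on top, and let go of it.

Things in the scene. Friction and masses are not known exactly. Their poses are not given: they have to be found in the camera images.
- spare_a: Spare capacitor can: dark grey upright cylinder, 38 mm diameter, 90 mm tall, about 150 g, silvery top and band, and on top a terminal stud 12 mm wide, 5 mm high. The same as the cans in the rack and as spare_b; either may go in either empty pocket. Stands loose on the bench left of the rack, 25 mm or more free around it. Origin: centre of its underside; z up along the can.
- spare_b: The second spare can, the same as spare_a in look, size, mass and origin. On the bench around the two spares also stand a fatter, shorter can (62 mm diameter, 60 mm tall) and a slimmer, shorter one (24 mm diameter, 70 mm tall) of the same look, which do not belong in this rack.
- pocket_a: An empty pocket of the rack: a grey tray fixed to the bench, 314 x 66 mm, one row of five open square pockets, 58 mm wide inside, 62 mm apart, walls 4 mm thick, tops 35 mm above the bench (30 above the pocket floor). An empty one shows a 24 mm copper disc on its floor; the other three hold fixed cans. Origin: centre of the pocket floor, 5 mm above the bench; z up.
- pocket_b: The other empty pocket, the same as pocket_a; the two can be anywhere in the row. The row runs along world y, up to 0.3 rad askew (pocket axes do not show this). The cans in the rack rise 90 mm above the pocket floor, so a gripper closing along world x clears them. Origin as for pocket_a.

How it is judged:
By the outcome, as a careful person would: the job done as asked, in the order asked, and still so for the second after the job is handed in, with the robot touching nothing.
It also fails if it takes over 59 s, if anything falls off the work surface, if the arm or the gripper's body presses on something with over 40 N, if the wrist force passes 120 N, or if a joint passes its speed limit or range.

## Robot

A 7-joint arm with a two-finger parallel gripper is mounted at the origin on the work surface. World frame = base frame: x ahead of the robot, y to its left, z up, the work surface at z = 0. Lengths are in mm, angles in rad, forces in N, time in s.
With the tool pointing down it reaches from about 375 to 925 mm from the base axis. Payload 3.1 kg.
Tool frame: the origin (TCP) lies at the very end of the fingers, on their centre line; the grasp point (between the pads) lies 19 mm behind it (manip.grip_point_offset is the z of the grasp point in the tool frame, in mm); z points along the fingers, y is the line along which they close (so a half turn about z gives the same grasp; the last joint's range is limited). The gripper opens to 85 mm and grips with 20 to 120 N. Pads are 22 mm wide; open, the fingers measure 114 mm over their backs; the gripper's body (76 mm by 85 mm) begins 54 mm behind the grasp point. The pads swing forward as they close: fully open they stand 13 mm farther back than shut.
Start: joints at [1.108, 0.383, 0.044, 1.598, -0.018, 1.161, -0.05], TCP at [231.915, -607.222, 231.269] pointing down, gripper open.
Joint ranges: [-2.61, 2.61], [-0.41, 2.15], [-1.48, 1.57], [0, 2.5], [-1.57, 4.71], [0.05, 1.97], [-2.85, 2.85]. Speed limits (rad/s): [2.79, 2.79, 3.14, 3.14, 3.14, 3.14, 3.14].

## Interface

Orientations are given as a rotation vector (axis times angle).
In Python, from station import manip gives the robot as it stands.
- The arm moves only by the tool play_rows, never from a script. Its argument "commands" is a list of rows, each a list of 4 numbers: the shift along the world's x, y, z in units of 30 cm (1.0 is 30 cm), then the turn about the world's z in units of 90 degrees (1.0 is 90 degrees). In form: [[tx, ty, tz, spin], ...]. A call has exactly 8 rows; each row is the pose to reach, as a shift and turn from the pose commanded when the call began; what a row does not reach only later rows make up. A row lasts 1/12 s, in which the tool goes at most 41.7 mm and 7.16 degrees, less where a joint would pass 70% of its speed; a pose out of reach is approached as far as the arm can. A call with a number of a shift or a turn outside -1 to 1 is refused whole. A call with a gripper value outside its range is refused whole. "grip" is the opening, from 0 (shut) to 1 (fully open), set as the call begins (left out, the last holds). The fingers move at their own pace and stop on an object; "force" is the grip in N (left out, the last holds). Time passes only in rows, so rows that repeat a pose let the fingers close, or fill a call up. It gives the time, the measured TCP pose, the force, the opening and the grip force at its end, in the units of the state.
- manip.read_state(): the state, without advancing time (a new reading comes with each control period).
- manip.snapshot(name): name is "side" or "top" or "wrist"; returns a dict with "color" (384x512x3 uint8, red, green, blue), "z_map" (384x512 float32, mm along the optical axis (not along the pixel's ray), 0 where there is no reading), "vfov" (degrees; the focal length in pixels is half the picture's height over the tangent of half this angle, whatever the lens; pixels are square), "cx", "cy" (the principal point, pixels), "dist_coeffs" ([k1, k2, p1, p2, k3] as OpenCV has them; the pictures are not rectified), "rvec" (rotation vector, rad) and "tvec" (3), from world to camera coordinates, as OpenCV has them; the wrist camera has in their place "mount" (4x4, takes a point from camera to tool coordinates, whose origin is the TCP and whose axes are the flange's). Camera axes: x right, y down, z forward; pixel columns grow to the right and rows downward; lengths in mm; the calibration is good to about 2 mm. A picture is of the moment at which its call begins: read the wrist's pose just before it.
- manip.hand_in(): hands the job in; it is judged then, once.
The state is a dict: "time": time; "joints": joint angles; "qvel": joint speeds; "joint_efforts": joint torques, N m; "position": TCP position; "eef_rot": TCP orientation; "wrist_force": force on the tool from outside, world axes, zero at the start; "ft_torque": the same for the moment, N m; "finger_gap": opening from 0.0 (shut) to 1.0 (fully open); "gripper_force": force on a finger pad.
Only numpy, scipy, OpenCV 4.12 (cv2) and the standard library are available. Lean on these libraries where they do the work, as an engineer would, in place of code of your own. Each camera call takes 0.05 s, during which the arm holds its last target. There are 200 camera calls.

## Working session

There is one attempt and no reset: what is moved stays moved. The work goes in short steps, Python scripts to look and compute and a tool call to move; the robot and the scene stay as the last step left them, time stands still between calls to the robot, and variables do not carry over. Pictures are saved under pics/ and viewed, at most 10 in all, crops included, and the job is handed in when it is done.

Besides the shell and the picture viewer there is one more tool, called after "Call:" as a command line: name --pt "numbers of a row" for each row, then --argument value for the rest. play_rows: Moves the arm, as the interface text tells. Shifts and turns lie within -1 to 1; 1 stands for 30 cm of shift or 90 degrees of turn. Its arguments: {"type":"object","properties":{"commands":{"type":"array","items":{"type":"array","items":{"type":"number"}}},"grip":{"type":"number"},"force":{"type":"number"}},"required":["commands"]}

```bash
mkdir -p pics; cat > h.py <<'E'
import numpy as np, cv2
from station import manip
def pts(s):
    h,w=s["z_map"].shape; f=h/2/np.tan(np.radians(s["vfov"])/2)
    K=np.array([[f,0,s["cx"]],[0,f,s["cy"]],[0,0,1]])
    u,v=np.meshgrid(np.arange(w),np.arange(h))
    n=cv2.undistortPoints(np.stack([u,v],-1).reshape(-1,1,2).astype(float),K,np.array(s["dist_coeffs"],float)).reshape(h,w,2)
    P=np.dstack([n,np.ones((h,w))])*s["z_map"][...,None]
    if "rvec" in s:
        R=cv2.Rodrigues(np.array(s["rvec"],float))[0]; return (P-np.array(s["tvec"]).ravel())@R
    M=np.array(s["mount"]); return P@M[:3,:3].T+M[:3,3]
E
python3 - <<'E'
from h import *
st=manip.read_state(); print(st)
t=manip.snapshot("top"); np.save("top.npy",pts(t)); cv2.imwrite("pics/top.png",t["color"][...,::-1])
np.save("topc.npy",t["color"])
s=manip.snapshot("side"); cv2.imwrite("pics/side.png",s["color"][...,::-1]); np.save("side.npy",pts(s))
P=np.load("top.npy"); z=P[...,2]; ok=t["z_map"]>0
m=((z>45)&(z<115)&ok).astype(np.uint8)
n,l,st,c=cv2.connectedComponentsWithStats(m)
for i in range(1,n):
    if st[i,4]>30:
        q=P[l==i]; print(i,st[i],np.percentile(q,[2,50,98],axis=0).round(0).tolist())
E
```

```text
{'time': 0.0, 'joints': array([ 1.10820082,  0.38385422,  0.04381432,  1.5996222 , -0.01788855,
        1.16118936, -0.049905  ]), 'qvel': array([-0.0008189 , -0.00019456, -0.00013414,  0.00024394,  0.00012586,
       -0.00054786, -0.000745  ]), 'joint_efforts': array([-4.45748165e-04, -4.33461392e+01,  1.02423247e+00, -2.49509525e+01,
        1.05148740e-02,  1.13674926e-02, -7.28173404e-06]), 'position': array([ 231.54966375, -606.32547237,  229.85209679]), 'eef_rot': array([-3.08688853e+00, -5.69524119e-01,  9.90833267e-04]), 'wrist_force': array([-0.00470301, -0.25191747, -0.08658908]), 'ft_torque': array([-0.036636  ,  0.0002125 ,  0.01492937]), 'gripper_force': 0.0, 'finger_gap': 1.0013040752536126}
1 [ 410   27   56   49 1834] [[780.0, -403.0, 50.0], [826.0, -344.0, 66.0], [877.0, -288.0, 70.0]]
2 [355 146  24  21 364] [[570.0, -180.0, 48.0], [584.0, -159.0, 95.0], [602.0, -145.0, 101.0]]
3 [327 150  22  22 362] [[560.0, -118.0, 47.0], [576.0, -99.0, 95.0], [595.0, -85.0, 102.0]]
4 [155 160  30  30 696] [[529.0, 217.0, 52.0], [556.0, 244.0, 61.0], [585.0, 272.0, 65.0]]
5 [269 160  20  22 337] [[541.0, 3.0, 52.0], [556.0, 21.0, 95.0], [575.0, 37.0, 101.0]]
6 [105 166  25  21 369] [[536.0, 334.0, 49.0], [551.0, 347.0, 90.0], [570.0, 368.0, 95.0]]
7 [475 220  12  17 149] [[419.0, -429.0, 46.0], [434.0, -417.0, 50.0], [451.0, -406.0, 54.0]]
8 [494 222  18  17 228] [[414.0, -488.0, 45.0], [428.0, -466.0, 55.0], [444.0, -451.0, 64.0]]
9 [112 232  25  20 382] [[401.0, 317.0, 47.0], [418.0, 329.0, 90.0], [436.0, 351.0, 97.0]]
10 [169 236  13  12 127] [[407.0, 219.0, 53.0], [418.0, 230.0, 70.0], [430.0, 242.0, 77.0]]
11 [487 247  25  40 747] [[309.0, -489.0, 45.0], [348.0, -462.0, 47.0], [389.0, -434.0, 50.0]]
12 [467 292  12  17 160] [[264.0, -405.0, 46.0], [282.0, -393.0, 49.0], [298.0, -382.0, 54.0]]
13 [  0 372  18  12 183] [[109.0, 594.0, 46.0], [123.0, 600.0, 70.0], [131.0, 625.0, 83.0]]
```

View pics/top.png

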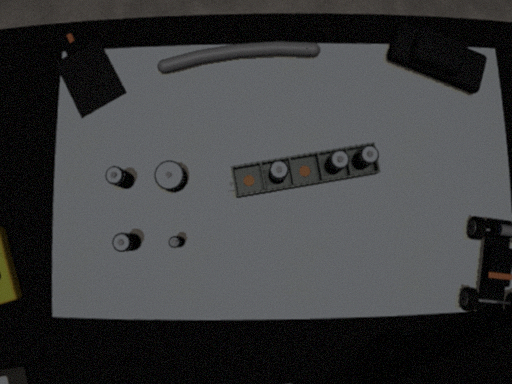

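View pics/side.png

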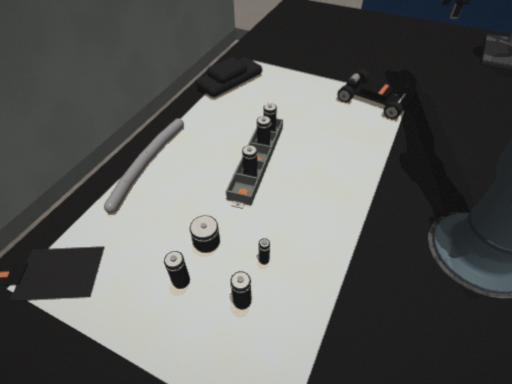

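The top view shows spares at px (114,175) and (122,242), with a fat can at (170,175) and a slim one at (176,241). The empty pockets, marked by copper discs, are at px (249,181) and (305,171), which are slots 1 and 3 from the left. The side view agrees.

```bash
python3 - <<'E'
from h import *
for nm in("top","side"):
    P=np.load(nm+".npy"); z=P[...,2]
    print(nm)
    m=((z>86)&(z<112)&(abs(P[...,0]-500)<130)&(P[...,1]>-220)&(P[...,1]<400)).astype(np.uint8)
    n,l,st,c=cv2.connectedComponentsWithStats(m)
    for i in range(1,n):
        q=P[l==i]
        if len(q)<60: continue
        zt=np.percentile(q[:,2],60); q=q[q[:,2]>zt-5].astype(np.float32)
        (cx,r)=cv2.minEnclosingCircle(q[:,:2]); print(len(q),"top",zt.round(1),"circ",np.round(cx,1),round(r,1),"mean",q[:,:2].mean(0).round(1))
    # rack walls
    m=(z>22)&(z<40)&(abs(P[...,0]-565)<70)&(P[...,1]>-210)&(P[...,1]<140)
    q=P[m].astype(np.float32); print("rack",len(q),cv2.minAreaRect(q[:,:2]),np.median(q[:,2]))
    if nm=="top":
        c=np.load("topc.npy").astype(int); m=(c[...,0]>c[...,2]*1.8)&(c[...,0]>50)&(abs(P[...,0]-565)<70)&(P[...,1]>-210)&(P[...,1]<140)
        n,l,st,_=cv2.connectedComponentsWithStats(m.astype(np.uint8))
        for i in range(1,n):
            if st[i,4]>15:print("disc",st[i],P[l==i].mean(0).round(1))
E
```

```text
topTraceback (most recent call last):
  File "<stdin>", line 11, in <module>
cv2.error: OpenCV(4.12.0) /io/opencv/modules/imgproc/src/shapedescr.cpp:201: error: (-215:Assertion failed) count >= 0 && (depth == CV_32F || depth == CV_32S) in function 'minEnclosingCircle'
```

```bash
python3 - <<'E'
from h import *
for nm in("top","side"):
    P=np.load(nm+".npy"); z=P[...,2]
    print(nm)
    m=((z>86)&(z<112)&(abs(P[...,0]-500)<130)&(P[...,1]>-220)&(P[...,1]<400)).astype(np.uint8)
    n,l,st,c=cv2.connectedComponentsWithStats(m)
    for i in range(1,n):
        q=P[l==i]
        if len(q)<60: continue
        zt=np.percentile(q[:,2],60); q=q[q[:,2]>zt-5]
        (cx,r)=cv2.minEnclosingCircle(np.ascontiguousarray(q[:,:2],np.float32)); print(len(q),"top",zt.round(1),"circ",np.round(cx,1),round(r,1),"mean",q[:,:2].mean(0).round(1))
    m=(z>22)&(z<40)&(abs(P[...,0]-565)<70)&(P[...,1]>-210)&(P[...,1]<140)
    q=P[m]; print("rack",len(q),cv2.minAreaRect(np.ascontiguousarray(q[:,:2],np.float32)),np.median(q[:,2]))
    if nm=="top":
        c=np.load("topc.npy").astype(int); m=(c[...,0]>c[...,2]*1.8)&(c[...,0]>50)&(abs(P[...,0]-565)<70)&(P[...,1]>-210)&(P[...,1]<140)
        n,l,st,_=cv2.connectedComponentsWithStats(m.astype(np.uint8))
        for i in range(1,n):
            if st[i,4]>15:print("disc",st[i],P[l==i].mean(0).round(1))
E
```

```text
top
249 top 95.9 circ [ 587.4 -163.9] 18.4 mean [ 587.  -163.5]
266 top 95.8 circ [ 578.8 -103. ] 18.8 mean [ 578.4 -102.3]
279 top 96.1 circ [559.4  19.7] 18.9 mean [559.   19.7]
248 top 91.3 circ [554.8 352.8] 18.8 mean [553.7 351.6]
274 top 91.3 circ [418.9 335.5] 19.3 mean [418.8 334.8]
rack 1181 ((569.0675659179688, -41.81593322753906), (66.72215270996094, 314.51336669921875), 8.981220245361328) 34.36810712719479
disc [300 166  10  10  84] [568.8 -41.7   6. ]
disc [244 175  10  11  77] [549.9  80.9   6.3]
side
99 top 94.3 circ [ 588.9 -163.4] 20.1 mean [ 587.9 -159.4]
109 top 94.8 circ [ 579.2 -101.9] 20.0 mean [577.5 -98. ]
131 top 95.1 circ [558.7  21.2] 19.0 mean [558.4  23.7]
276 top 90.4 circ [554.  354.2] 19.0 mean [552.9 355.1]
310 top 90.6 circ [419.3 336.7] 19.1 mean [418.3 337.9]
rack 878 ((569.8419799804688, -40.41546630859375), (66.99939727783203, 316.9605712890625), 8.931989669799805) 31.821374215819993
```

Call:
play_rows --pt "0.04 0.06 0 0.05" --pt "0.1 0.16 0 0.1" --pt "0.17 0.28 0 0.17" --pt "0.25 0.4 0 0.24" --pt "0.33 0.52 0 0.31" --pt "0.41 0.65 0 0.38" --pt "0.47 0.75 0 0.43" --pt "0.5 0.8 0 0.45" --grip 1 --force 40

```text
time: 0.77
position: [385.6, -360.4, 230.9]
eef_rot: [-2.69, -1.618, -0.004]
wrist_force: [-0.3, -0.1, -0.7]
finger_gap: 1.0
gripper_force: 0.0
```

Call:
play_rows --pt "0.03 0.06 0 0.04" --pt "0.08 0.18 0 0.1" --pt "0.14 0.32 0 0.16" --pt "0.2 0.45 0 0.23" --pt "0.26 0.58 0 0.3" --pt "0.32 0.72 0 0.36" --pt "0.37 0.84 0 0.4" --pt "0.4 0.9 0 0.418"

```text
time: 1.43
position: [502.8, -93.7, 231.4]
eef_rot: [-2.032, -2.395, -0.002]
wrist_force: [-0.3, 0.8, -0.3]
finger_gap: 0.999
gripper_force: 0.0
```

Call:
play_rows --pt "0.01 0.06 0 0" --pt "0.02 0.18 0 0" --pt "0.04 0.32 0 0" --pt "0.06 0.45 0 0" --pt "0.08 0.58 0 0" --pt "0.1 0.72 0 0" --pt "0.11 0.84 0 0" --pt "0.12 0.9 0 0"

```text
time: 2.1
position: [537.4, 178.1, 231.4]
eef_rot: [-2.031, -2.394, -0.004]
wrist_force: [0.2, 0.4, 0.6]
finger_gap: 1.003
gripper_force: 0.0
```

Call:
play_rows --pt "0.01 0.08 0 0" --pt "0.02 0.18 0 0" --pt "0.03 0.3 0 0" --pt "0.04 0.42 0 0" --pt "0.05 0.52 0 0" --pt "0.056 0.58 0 0" --pt "0.056 0.6 0 0" --pt "0.056 0.6 0 0"

```text
time: 2.77
position: [554.3, 353.8, 230.5]
eef_rot: [-2.036, -2.391, 0.001]
wrist_force: [-0.4, -0.0, 0.7]
finger_gap: 0.999
gripper_force: 0.0
```

```bash
cat > w.py <<'E'
from h import *
from scipy.spatial.transform import Rotation as R
def look(name,zlo,zhi):
    st=manip.read_state(); s=manip.snapshot("wrist")
    p=np.array(st["position"]); Rm=R.from_rotvec(st["eef_rot"])
    P=pts(s)@Rm.as_matrix().T+p; P[s["z_map"]==0]=np.nan
    cv2.imwrite(f"pics/{name}.png",s["color"][...,::-1]); print("tcp",p.round(1),Rm.as_euler('xyz',degrees=True).round(1))
    np.savez(name,P=P,c=s["color"])
    m=((P[...,2]>zlo)&(P[...,2]<zhi)).astype(np.uint8)
    n,l,stt,_=cv2.connectedComponentsWithStats(m)
    for i in range(1,n):
        if stt[i,4]>150:
            q=P[l==i]; c,r=cv2.minEnclosingCircle(np.ascontiguousarray(q[:,:2],np.float32)); print(stt[i],"c",np.round(c,1),"r",round(r,1),"z",np.median(q[:,2]).round(1))
    return P
E
python3 -c "
from w import *
look('w1',80,100)"
```

```text
tcp [554.3 353.8 230.5] [-179.9   -0.    99.2]
[ 114  159   39   36 1080] c [419.9 337.1] r 19.5 z 90.3
[ 242  163   36   36 1001] c [555.3 354.4] r 19.2 z 90.4
```

View pics/w1.png

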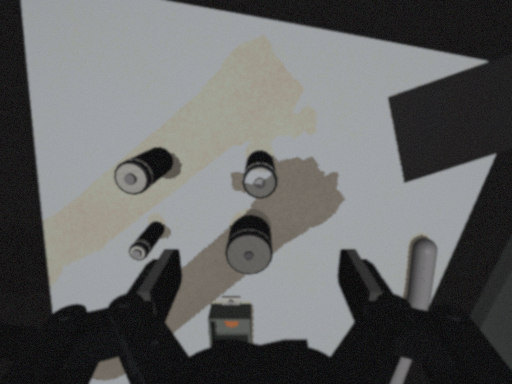

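The wrist view shows spare A at px (260,180), B at (130,178), the fat can at (248,245) and the slim can at (140,250). The gripper is centred over A, so I'll descend.

Call:
play_rows --pt "0 0 -0.04 0" --pt "0 0 -0.12 0" --pt "0 0 -0.22 0" --pt "0 0 -0.33 0" --pt "0 0 -0.44 0" --pt "0 0 -0.53 0" --pt "0 0 -0.59 0" --pt "0 0 -0.617 0"

```text
time: 3.48
position: [553.3, 347.1, 41.3]
eef_rot: [-2.044, -2.386, 0.013]
wrist_force: [-0.2, -0.8, -0.4]
finger_gap: 0.997
gripper_force: 0.0
```

Call:
play_rows --pt "0 0 0 0" --pt "0 0 0 0" --pt "0 0 0 0" --pt "0 0 0 0" --pt "0 0 0 0" --pt "0 0 0 0" --pt "0 0 0 0" --pt "0 0 0 0" --grip 0.2 --force 40

```text
time: 4.15
position: [556.0, 353.6, 48.3]
eef_rot: [2.039, 2.388, 0.005]
wrist_force: [-0.5, -0.6, 6.2]
finger_gap: 0.434
gripper_force: 40.0
```

Call:
play_rows --pt "0 0 0 0" --pt "0 0 0 0" --pt "0 0 0 0" --pt "0 0 0 0" --pt "0 0 0 0" --pt "0 0 0 0" --pt "0 0 0 0" --pt "0 0 0 0"

```text
time: 4.82
position: [556.0, 353.6, 48.3]
eef_rot: [2.039, 2.388, 0.004]
wrist_force: [-1.1, -1.7, 6.1]
finger_gap: 0.437
gripper_force: 40.0
```

Call:
play_rows --pt "0 0 0.02 0" --pt "0 0 0.06 0" --pt "0 0 0.12 0" --pt "0 0 0.2 0" --pt "0 0 0.29 0" --pt "0 0 0.37 0" --pt "0 0 0.43 0" --pt "0 0 0.45 0"

```text
time: 5.48
position: [556.0, 354.5, 185.6]
eef_rot: [2.038, 2.388, 0.01]
wrist_force: [0.7, 0.8, -0.5]
finger_gap: 0.435
gripper_force: 40.1
```

Call:
play_rows --pt "0 -0.03 0 0" --pt "0 -0.1 0 0" --pt "0 -0.2 0 0" --pt "0.01 -0.31 0 0" --pt "0.02 -0.42 0 0" --pt "0.02 -0.53 0 0" --pt "0.02 -0.62 0 0" --pt "0.02 -0.66 0 0"

```text
time: 6.15
position: [559.7, 146.8, 178.4]
eef_rot: [2.049, 2.382, -0.012]
wrist_force: [0.7, -1.3, -2.6]
finger_gap: 0.433
gripper_force: 40.1
```

Call:
play_rows --pt "0 -0.03 0 0" --pt "0 -0.1 0 0" --pt "0.01 -0.2 0 0" --pt "0.01 -0.31 0 0" --pt "0.02 -0.42 0 0" --pt "0.02 -0.53 0 0" --pt "0.028 -0.62 0 0" --pt "0.028 -0.655 0 0"

```text
time: 6.82
position: [568.9, -46.6, 180.2]
eef_rot: [2.045, 2.384, -0.004]
wrist_force: [0.1, -0.9, -2.2]
finger_gap: 0.432
gripper_force: 40.1
```

```bash
python3 - <<'E'
from w import *
P=look('w2',85,105)
s=manip.snapshot("side");cv2.imwrite("pics/s2.png",cv2.resize(s["color"][60:260,140:380,::-1],None,fx=3,fy=3))
np.save("s2.npy",pts(s))
E
```

```text
tcp [568.9 -46.6 180.2] [-1.799e+02  1.000e-01  9.870e+01]
[ 238   96   47   49 1791] c [560.7  20.9] r 19.2 z 95.4
```

View pics/s2.png

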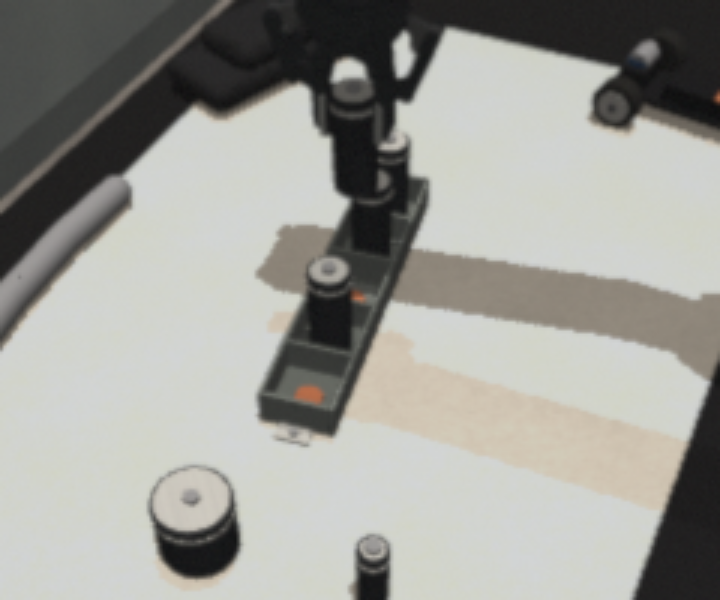

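The can hangs upright over the middle pocket, at about px (355,140) in the crop, with the copper disc below it. Next I'll lower it.

Call:
play_rows --pt "0 0 0 0" --pt "0 0 0 0" --pt "0 0 -0.04 0" --pt "0 0 -0.12 0" --pt "0 0 -0.22 0" --pt "0 0 -0.31 0" --pt "0 0 -0.37 0" --pt "0 0 -0.39 0"

```text
time: 7.58
position: [565.5, -39.4, 59.8]
eef_rot: [-2.031, -2.387, 0.006]
wrist_force: [0.1, 0.5, -1.6]
finger_gap: 0.434
gripper_force: 40.2
```

Call:
play_rows --pt "0 0 0 0" --pt "0 0 0 0" --pt "0 0 -0.005 0" --pt "0 0 -0.01 0" --pt "0 0 -0.015 0" --pt "0 0 -0.02 0" --pt "0 0 -0.025 0" --pt "0 0 -0.03 0"

```text
time: 8.25
position: [569.3, -41.9, 55.3]
eef_rot: [2.04, 2.389, 0.0]
wrist_force: [-0.3, 0.2, -1.9]
finger_gap: 0.438
gripper_force: 40.2
```

Call:
play_rows --pt "0 0 -0.002 0" --pt "0 0 -0.004 0" --pt "0 0 -0.006 0" --pt "0 0 -0.008 0" --pt "0 0 -0.008 0" --pt "0 0 -0.008 0" --pt "0 0 -0.008 0" --pt "0 0 -0.008 0"

```text
time: 8.92
position: [569.1, -41.8, 53.3]
eef_rot: [2.04, 2.389, -0.001]
wrist_force: [-3.0, -0.2, 5.6]
finger_gap: 0.431
gripper_force: 40.9
```

The can is touching the pocket floor, so I'll release it.

Call:
play_rows --pt "0 0 0 0" --pt "0 0 0 0" --pt "0 0 0 0" --pt "0 0 0 0" --pt "0 0 0 0" --pt "0 0 0 0" --pt "0 0 0 0" --pt "0 0 0 0" --grip 0.85

```text
time: 9.58
position: [569.1, -41.7, 52.7]
eef_rot: [-2.04, -2.389, -0.0]
wrist_force: [-0.4, 0.7, 0.2]
finger_gap: 0.85
gripper_force: 0.0
```

Call:
play_rows --pt "0 0 0.02 0" --pt "0 0 0.06 0" --pt "0 0 0.13 0" --pt "0 0 0.22 0" --pt "0 0 0.32 0" --pt "0 0 0.42 0" --pt "0 0 0.5 0" --pt "0 0 0.54 0"

```text
time: 10.25
position: [571.6, -41.3, 220.1]
eef_rot: [2.035, 2.385, 0.007]
wrist_force: [1.1, -0.5, 0.0]
finger_gap: 0.848
gripper_force: 0.0
```

Call:
play_rows --pt "-0.03 0.05 0 0" --pt "-0.06 0.13 0 0" --pt "-0.1 0.23 0 0" --pt "-0.14 0.34 0 0" --pt "-0.18 0.45 0 0" --pt "-0.22 0.55 0 0" --pt "-0.24 0.61 0 0" --pt "-0.25 0.63 0 0" --grip 1

```text
time: 10.92
position: [490.1, 152.6, 213.6]
eef_rot: [-2.027, -2.396, 0.002]
wrist_force: [0.1, 0.2, -0.1]
finger_gap: 1.005
gripper_force: 0.0
```

Call:
play_rows --pt "-0.03 0.05 0 0" --pt "-0.06 0.13 0 0" --pt "-0.1 0.23 0 0" --pt "-0.14 0.34 0 0" --pt "-0.18 0.45 0 0" --pt "-0.22 0.55 0 0" --pt "-0.24 0.61 0 0" --pt "-0.25 0.628 0 0"

```text
time: 11.58
position: [416.2, 338.8, 214.1]
eef_rot: [-2.031, -2.393, 0.001]
wrist_force: [-0.3, 0.8, 0.8]
finger_gap: 0.997
gripper_force: 0.0
```

Call:
play_rows --pt "0 0 0 0" --pt "0 0 0 0" --pt "0 0 0 0" --pt "0 0 0 0" --pt "0 0 0 0" --pt "0 0 0 0" --pt "0 0 0 0" --pt "0 0 0 0"

```text
time: 12.25
position: [419.4, 335.3, 214.8]
eef_rot: [2.04, 2.389, 0.0]
wrist_force: [0.1, 0.9, 0.1]
finger_gap: 0.998
gripper_force: 0.0
```

```bash
python3 - <<'E'
from w import *
look('w3',80,100)
t=manip.snapshot("top");P=pts(t);z=P[...,2]
m=((z>86)&(z<112)&(abs(P[...,0]-570)<70)&(P[...,1]>-220)&(P[...,1]<120)).astype(np.uint8)
n,l,st,c=cv2.connectedComponentsWithStats(m)
for i in range(1,n):
    q=P[l==i]; print(st[i],q.mean(0).round(1),np.median(q[:,2]).round(1))
s=manip.snapshot("side");cv2.imwrite("pics/s3.png",cv2.resize(s["color"][60:260,140:380,::-1],None,fx=3,fy=3))
E
```

```text
tcp [419.4 335.3 214.8] [180.   0.  99.]
[ 241  165   37   38 1105] c [419.6 337.2] r 19.1 z 90.4
[360 146  19  18 268] [ 586.7 -162.9   95.3] 95.4
[330 150  19  19 284] [ 577.9 -101.8   95.6] 95.8
[300 156  19  19 293] [566.8 -41.3  95.7] 95.6
[269 160  20  20 293] [558.3  19.9  95.5] 95.5
```

View pics/s3.png

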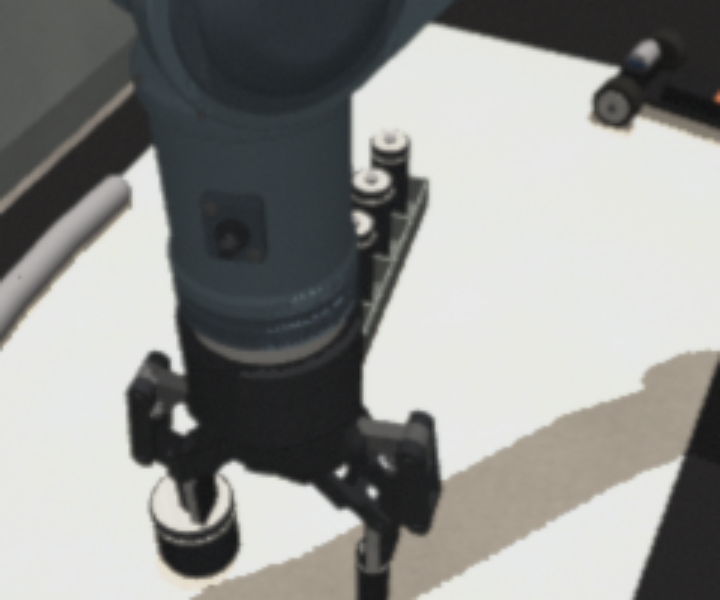

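Spare A stands upright in the middle pocket with its top level with the fixed cans, at px (360,225) in the crop. The gripper is over spare B.

Call:
play_rows --pt "0 0.003 -0.04 0" --pt "0 0.003 -0.12 0" --pt "0 0.003 -0.22 0" --pt "0 0.003 -0.33 0" --pt "0 0.003 -0.43 0" --pt "0 0.003 -0.51 0" --pt "0 0.003 -0.55 0" --pt "0 0.003 -0.562 0"

```text
time: 13.07
position: [417.0, 335.1, 43.0]
eef_rot: [-2.038, -2.389, 0.009]
wrist_force: [-0.4, -0.2, 0.9]
finger_gap: 0.998
gripper_force: 0.0
```

Call:
play_rows --pt "0 0 0 0" --pt "0 0 0 0" --pt "0 0 0 0" --pt "0 0 0 0" --pt "0 0 0 0" --pt "0 0 0 0" --pt "0 0 0 0" --pt "0 0 0 0" --grip 0.2 --force 40

```text
time: 13.73
position: [420.2, 337.7, 47.8]
eef_rot: [2.039, 2.389, 0.004]
wrist_force: [-1.0, -0.6, 6.5]
finger_gap: 0.438
gripper_force: 39.6
```

Call:
play_rows --pt "0 0 0 0" --pt "0 0 0 0" --pt "0 0 0 0" --pt "0 0 0 0" --pt "0 0 0 0" --pt "0 0 0 0" --pt "0 0 0 0" --pt "0 0 0 0"

```text
time: 14.4
position: [420.1, 337.6, 47.8]
eef_rot: [2.039, 2.389, 0.004]
wrist_force: [0.4, -0.3, 6.2]
finger_gap: 0.436
gripper_force: 39.6
```

Call:
play_rows --pt "0 0 0.02 0" --pt "0 0 0.06 0" --pt "0 0 0.12 0" --pt "0 0 0.2 0" --pt "0 0 0.29 0" --pt "0 0 0.37 0" --pt "0 0 0.43 0" --pt "0 0 0.45 0"

```text
time: 15.07
position: [420.4, 338.0, 184.9]
eef_rot: [2.038, 2.388, 0.009]
wrist_force: [1.0, -0.4, -0.5]
finger_gap: 0.434
gripper_force: 40.1
```

Call:
play_rows --pt "0.015 -0.03 0 0" --pt "0.05 -0.1 0 0" --pt "0.1 -0.19 0 0" --pt "0.15 -0.29 0 0" --pt "0.2 -0.39 0 0" --pt "0.25 -0.49 0 0" --pt "0.3 -0.59 0 0" --pt "0.35 -0.69 0 0"

```text
time: 15.73
position: [523.1, 126.3, 179.2]
eef_rot: [-2.039, -2.387, 0.006]
wrist_force: [0.9, 0.5, -2.5]
finger_gap: 0.441
gripper_force: 40.0
```

Call:
play_rows --pt "0.04 -0.08 0 0" --pt "0.07 -0.135 0 0" --pt "0.085 -0.162 0 0" --pt "0.085 -0.162 0 0" --pt "0.085 -0.162 0 0" --pt "0.085 -0.162 0 0" --pt "0.085 -0.162 0 0" --pt "0.085 -0.162 0 0"

```text
time: 16.4
position: [548.9, 83.1, 181.2]
eef_rot: [-2.035, -2.393, -0.0]
wrist_force: [0.8, 0.5, -2.0]
finger_gap: 0.438
gripper_force: 40.0
```

Call:
play_rows --pt "0 0 -0.02 0" --pt "0 0 -0.07 0" --pt "0 0 -0.14 0" --pt "0 0 -0.22 0" --pt "0 0 -0.3 0" --pt "0 0 -0.36 0" --pt "0 0 -0.39 0" --pt "0 0 -0.39 0"

```text
time: 17.07
position: [547.2, 80.9, 61.6]
eef_rot: [-2.036, -2.387, 0.006]
wrist_force: [-0.8, 0.0, -2.2]
finger_gap: 0.437
gripper_force: 40.1
```

Call:
play_rows --pt "0 0 0 0" --pt "0 0 0 0" --pt "0 0 -0.005 0" --pt "0 0 -0.01 0" --pt "0 0 -0.015 0" --pt "0 0 -0.02 0" --pt "0 0 -0.025 0" --pt "0 0 -0.03 0"

```text
time: 17.73
position: [549.6, 80.9, 55.1]
eef_rot: [2.04, 2.389, 0.0]
wrist_force: [0.4, 0.1, -2.1]
finger_gap: 0.437
gripper_force: 40.1
```

Call:
play_rows --pt "0 0 -0.002 0" --pt "0 0 -0.004 0" --pt "0 0 -0.006 0" --pt "0 0 -0.008 0" --pt "0 0 -0.009 0" --pt "0 0 -0.009 0" --pt "0 0 -0.009 0" --pt "0 0 -0.009 0"

```text
time: 18.4
position: [549.6, 81.0, 52.9]
eef_rot: [2.04, 2.389, -0.0]
wrist_force: [-2.3, -1.0, 4.0]
finger_gap: 0.437
gripper_force: 40.6
```

Call:
play_rows --pt "0 0 0 0" --pt "0 0 0 0" --pt "0 0 0 0" --pt "0 0 0 0" --pt "0 0 0 0" --pt "0 0 0 0" --pt "0 0 0 0" --pt "0 0 0 0" --grip 0.85

```text
time: 19.07
position: [549.6, 81.0, 52.4]
eef_rot: [-2.04, -2.389, -0.0]
wrist_force: [-0.8, 0.7, -0.4]
finger_gap: 0.847
gripper_force: 0.0
```

Call:
play_rows --pt "0 0 0.02 0" --pt "0 0 0.06 0" --pt "0 0 0.13 0" --pt "0 0 0.22 0" --pt "0 0 0.32 0" --pt "0 0 0.42 0" --pt "0 0 0.5 0" --pt "0 0 0.54 0"

```text
time: 19.73
position: [551.9, 82.0, 219.6]
eef_rot: [2.036, 2.386, 0.008]
wrist_force: [0.5, 1.3, 0.8]
finger_gap: 0.848
gripper_force: 0.0
```

Call:
play_rows --pt "-0.03 0.05 0 0" --pt "-0.06 0.13 0 0" --pt "-0.1 0.23 0 0" --pt "-0.14 0.34 0 0" --pt "-0.18 0.45 0 0" --pt "-0.22 0.55 0 0" --pt "-0.24 0.61 0 0" --pt "-0.25 0.63 0 0"

```text
time: 20.4
position: [471.8, 274.7, 215.0]
eef_rot: [-2.029, -2.396, -0.002]
wrist_force: [-0.2, -0.5, 0.4]
finger_gap: 0.847
gripper_force: 0.0
```

Call:
play_rows --pt "0 0 0 0" --pt "0 0 0 0" --pt "0 0 0 0" --pt "0 0 0 0" --pt "0 0 0 0" --pt "0 0 0 0" --pt "0 0 0 0" --pt "0 0 0 0"

```text
time: 21.07
position: [474.8, 269.6, 214.5]
eef_rot: [2.041, 2.389, -0.0]
wrist_force: [0.4, -0.2, 0.4]
finger_gap: 0.845
gripper_force: 0.0
```

```bash
python3 - <<'E'
from w import *
t=manip.snapshot("top");P=pts(t);z=P[...,2]
m=((z>86)&(z<112)&(abs(P[...,0]-570)<70)&(P[...,1]>-220)&(P[...,1]<120)).astype(np.uint8)
n,l,st,c=cv2.connectedComponentsWithStats(m)
for i in range(1,n):
    q=P[l==i]; print(st[i],q.mean(0).round(1),np.median(q[:,2]).round(1))
cv2.imwrite("pics/t4.png",cv2.resize(t["color"][100:290,80:400,::-1],None,fx=2.4,fy=2.4))
E
```

```text
[359 146  20  18 269] [ 586.7 -162.8   95.3] 95.6
[330 150  19  19 282] [ 578.1 -101.8   95.4] 95.4
[300 156  19  19 296] [566.6 -41.2  95.5] 95.6
[269 160  20  20 292] [558.5  19.9  95.6] 95.6
[239 166  20  20 297] [547.1  79.4  95.4] 95.6
```

View pics/t4.png

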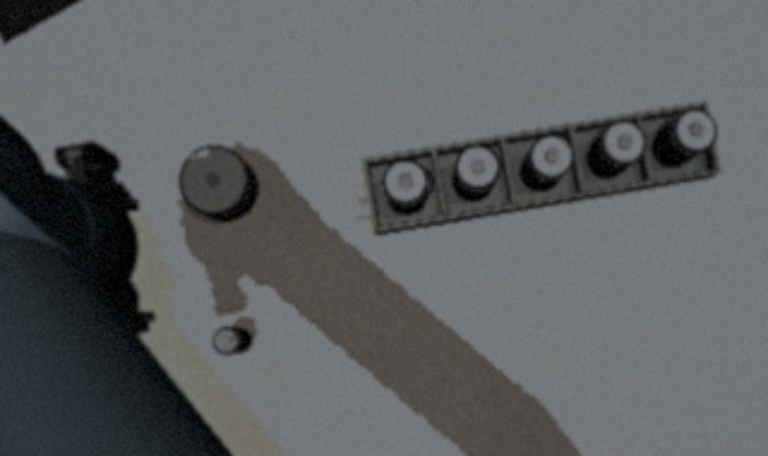

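All five pockets now hold upright cans with level tops, the new ones at crop px (407,183) and (551,157). The fat and slim cans haven't moved, and the arm is clear.

```bash
python3 -c "
from station import manip
print(manip.hand_in())"
```

```text
the job is handed in; nothing more can be done
None
```

Both spare cans stand upright, stud up and released, one in each empty pocket (slots 1 and 3 from the left), and the job was handed in after about 21 s of robot time.

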